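Find the high spot of an eccentric shaft under a dial indicator

TASK

Push the dial indicator gently down its post until its plunger rests on the brass ring of the shaft and the red needle stands between the two green marks. Then turn the shaft in its V-blocks by the red-tipped spokes, watching the dial, and leave it with the ring's highest spot straight under the plunger (needle as far clockwise as the ring will push it). Never drive the needle past the red mark, be gentle with the shaft, keep it seated in the V-blocks and leave the piston, bearing and valve spring standing round it where they are.

Things in the scene. Friction and masses are not known exactly. Their poses are not given: they have to be found in the camera images.
- fixture: Fixed grey plate 145 x 300 x 12 mm with two V-blocks and a post. Origin on the bench under the shaft axis; y along the shaft, x away from the robot at yaw 0, z up. Plate: x -60 to +85, y -165 to +135 mm. V-blocks (66 x 24 mm) at y = -70 and +100 mm, with keeper straps over the shaft, top z = 104 mm. Post at x = +65, y = +45 mm, top z = 260 mm.
- shaft_axis (a point): Point on the axis of the shaft lying in its V-blocks, fixed to the fixture: 85 mm above the bench, at fixture x = 0, y = 0.
- shaft: Loose steel shaft, 285 mm long, 22 mm diameter, 0.7 to 0.95 kg, lying along fixture y in the V-blocks: it can turn but not travel (collars). Origin on its axis, above the fixture's origin; own y along the axis; at the start own x, z match the fixture's. It is oiled all over, turns with a few newtons at the spokes and stays where it is left.
- carriage (a joint): How far the indicator's blue carriage has been pushed down its post, 0 to 0.080 m; at 0 the extended plunger tip is 155 mm above the bench (about 44 to 52 mm above the ring). It stays where left; takes about 5 N to push down (11 N to lift).
- knob_top (a point): Centre of the top of the carriage's black push knob (disc 30 mm wide, 10 mm high, on a neck 22 mm wide, 40 mm tall). Press it down from above or pinch the neck. It lies 36 mm to +x of the plunger, 140 mm above the extended tip. The dial stands in front of it, its top 18 mm lower.
- plunger (a joint): Travel of the sprung plunger into the indicator, m: 0 extended, 0.024 fully in. Spring 1.2 N at 0 rising to 4.8 N at 0.024.
- plunger_tip (a point): Lowest point of the plunger's 10 mm steel ball tip; it is at fixture x = 0, y = +45 mm, exactly above the shaft axis.
- needle (a joint): Angle of the dial's red needle, rad, clockwise from rest; 0.2 rad per mm of plunger travel. The white dial (76 mm) faces the robot, leaning back; black ticks every 2 mm of travel, green marks at 8 mm (1.6 rad) and 12 mm (2.4 rad), red mark at 21 mm (4.2 rad).
- piston: Bystander: piston, 66 mm wide, 57 mm high, standing behind the fixture. Origin under its centre.
- bearing: Bystander: ball bearing, 62 mm wide, 16 mm high, lying in front of the fixture. Origin under its centre.
- valve_spring: Bystander: valve spring, 30 mm wide, 42 mm high, standing to the left of the fixture. Origin under its centre.
- spoke_hub (a point): Centre of the star of four radial spokes, on the shaft axis at y = -135 mm. Spokes 10 mm thick, solid to 60 mm from the axis (red balls are for show), at 45, 135, 225 and 315 degrees from the shaft's own z: an X at the start. Closed fingertips, let down 24 mm above the axis behind a spoke and swept level along x, push it from 50 degrees before upright to 50 past; leaning more, it jams.
- ring_centre (a point): Point on the shaft axis at y = +45 mm, inside the brass ring: 44 mm diameter, 26 mm wide, between two steel flanges of 56 mm. The ring is fixed on the shaft 4 mm off centre, in a direction that differs each time and shows only on the dial; at the start its high spot is at least 1 rad from the top.

How it is judged:
By the outcome, as a careful person would: the job done as asked, in the order asked, and still so for the second after the job is handed in, with the robot touching nothing.
It also fails if it takes over 64 s, if anything falls off the work surface, if the arm or the gripper's body presses on something with over 40 N, if the wrist force passes 120 N, or if a joint passes its speed limit or range.

ROBOT

A 6-joint arm with a two-finger parallel gripper is mounted at the origin on a cart in front of the work surface, level with it; the furniture and walls round the work are solid. World frame = base frame: x ahead of the robot, y to its left, z up, the work surface at z = 0. Lengths are in mm, angles in rad, forces in N, time in s.
With the tool pointing down it reaches from about 300 to 950 mm from the base axis. Payload 3.1 kg.
Tool frame: the origin (TCP) lies between the finger pads; the fingertips stand manip.tip_extent ahead of it and the grasp point (between the pads) lies 8 mm behind it (manip.tip_extent is the distance from the TCP to the fingertips, in mm); x points along the fingers, y is the direction in which the jaws open and shut, and the axes are right-handed (so a half turn about x gives the same grasp; the last joint's range is limited). The gripper opens to 85 mm and grips with 20 to 120 N. Pads are 22 mm wide; open, the fingers measure 114 mm over their backs; the gripper's body (76 mm by 85 mm) begins 54 mm behind the grasp point. The pads swing forward as they close: fully open they stand 13 mm farther back than shut.
Start: joints at [-1.405, 0.308, 1.634, -0, 1.2, -0.07], TCP at [145.985, -607.717, 242.272] pointing down, gripper open.
Joint ranges: [-3.06, 3.06], [-0.79, 1.96], [0.05, 2.63], [-1.19, 4.34], [0.05, 2.64], [-2.94, 2.94]. Speed limits (rad/s): [2.79, 2.79, 3.14, 3.14, 3.14, 3.14].

INTERFACE

Orientations are given as a unit quaternion [x, y, z, w].
In Python, from cell import manip gives the robot as it stands.
- The arm moves only by the tool move_arm, never from a script. Its argument "steps" is a list of rows, each a list of 2 entries, a list of its own where there are three numbers: the shift along the tool's x, y, z in mm, then the turn, a rotation vector about the tool's x, y, z in degrees. In form: [[[dx, dy, dz], [rx, ry, rz]], ...]. A call has 1 to 20 rows; each row is the pose to reach, as a shift and turn from the pose measured when the call began, along the tool's axes at that moment; what a row does not reach only later rows make up. A row lasts 1/12 s, in which the tool goes at most 41.7 mm and 7.16 degrees, less where a joint would pass 70% of its speed; a pose out of reach is approached as far as the arm can. A call with a gripper value outside its range is refused whole. "grip" is the closure, from 0 (fully open) to 1 (shut), set as the call begins (left out, the last holds). The fingers move at their own pace and stop on an object; "squeeze" is the grip in N (left out, the last holds). Time passes only in rows, so rows that repeat a pose let the fingers close. It gives the time, the measured TCP pose, the force and the opening at its end, in the units of the state.
- manip.state(): the state, without advancing time (a new reading comes with each control period).
- manip.camera(name): name is "scene" or "top" or "wrist"; returns a dict with "frame" (480x640x3 uint8, red, green, blue), "intrinsics" (3x3 intrinsics, pixels), "cam_to_world" (4x4, takes a point from camera to world coordinates); the wrist camera has in their place "T_tool_cam" (4x4, takes a point from camera to tool coordinates, whose origin is the TCP and whose axes are the tool frame's). Camera axes: x right, y down, z forward; pixel columns grow to the right and rows downward; lengths in mm; the calibration is good to about 2 mm. A picture is of the moment at which its call begins: read the wrist's pose just before it. There is no depth.
- manip.job_done(): hands the job in, once; it reports no verdict.
The state is a dict: "time_s": time; "q": joint angles; "joint_velocities": joint speeds; "joint_torque": joint torques, N m; "tcp_pos": TCP position; "tool_rot": TCP orientation; "contact_force": force on the tool from outside, world axes, zero at the start; "ft_torque": the same for the moment, N m; "width": finger opening in mm.
Only numpy, scipy, OpenCV 4.12 (cv2) and the standard library are available. Lean on these libraries where they do the work, as an engineer would, in place of code of your own. Each camera call takes 0.05 s, during which the arm holds its last target.

## Working session

There is one attempt and no reset: what is moved stays moved. The work goes in short steps, Python scripts to look and compute and a tool call to move; the robot and the scene stay as the last step left them, time stands still between calls to the robot, and variables do not carry over. Pictures are saved under pics/ and viewed, and the job is handed in when it is done.

Besides the shell and the picture viewer there is one more tool, called after "Emit:" as name([rows], argument=value, ...), one row to a line, values as JSON. move_arm: Moves the arm, as the interface text tells. Its arguments: {"type":"object","properties":{"steps":{"type":"array","items":{"type":"array"}},"grip":{"type":"number"},"squeeze":{"type":"number"}},"required":["steps"]}

```bash
ls; mkdir -p pics
python3 - <<'E'
from cell import manip
import cv2,numpy as np
s=manip.state(); print(s); print(manip.tip_extent)
for n in ("scene","top"):
    c=manip.camera(n); cv2.imwrite(f"pics/{n}0.png",c["frame"][:,:,::-1]); print(n,c["intrinsics"],c["cam_to_world"])
c=manip.camera("wrist");print(c["intrinsics"],c["T_tool_cam"]);cv2.imwrite("pics/wrist0.png",c["frame"][:,:,::-1])
E
```

```text
pics
{'time_s': 0.0, 'q': array([-1.40468110e+00,  3.09018554e-01,  1.63520084e+00, -1.45409089e-05,
        1.19968874e+00, -6.97237486e-02]), 'joint_velocities': array([-2.67090494e-05,  9.89024004e-04, -3.27426565e-05,  1.09057889e-03,
       -1.23854864e-04,  1.94726525e-03]), 'joint_torque': array([-4.83763677e-05, -4.15251017e+01, -2.76661956e+01,  3.06657637e-05,
        1.00946552e-02,  1.39359361e-06]), 'tcp_pos': array([ 145.85893694, -606.91790509,  241.03179847]), 'tool_rot': array([-0.7021514 , -0.08400783,  0.70223985, -0.0823729 ]), 'contact_force': array([ 0.82759702, -0.00494216, -0.64064533]), 'ft_torque': array([ 0.03003333,  0.02818577, -0.054795  ]), 'width': 85.52567175460662}
11.0
scene [[531.32713113   0.         313.13884149]
 [  0.         531.32713113 236.78263667]
 [  0.           0.           1.        ]] [[-8.21717507e-01 -3.81278694e-01  4.23564513e-01  1.06052358e+02]
 [-5.69887887e-01  5.46029601e-01 -6.14067970e-01  6.57193042e+02]
 [ 2.85227198e-03 -7.45974686e-01 -6.65968191e-01  8.76059782e+02]
 [ 0.00000000e+00  0.00000000e+00  0.00000000e+00  1.00000000e+00]]
top [[510.1324442    0.         323.14278767]
 [  0.         510.1324442  231.98539616]
 [  0.           0.           1.        ]] [[ 6.70952930e-03 -9.81009368e-01  1.93844275e-01  3.87166918e+02]
 [-9.99846193e-01 -3.44018117e-03  1.71975540e-02  1.14272205e+00]
 [-1.62041021e-02 -1.93929847e-01 -9.80881563e-01  1.02446772e+03]
 [ 0.00000000e+00  0.00000000e+00  0.00000000e+00  1.00000000e+00]]
[[400.28403497   0.         322.80991359]
 [  0.         400.28403497 237.96669492]
 [  0.           0.           1.        ]] [[ 2.88354315e-04 -2.95955716e-01  9.55201618e-01 -1.31136986e+02]
 [ 9.99999238e-01  1.23186969e-03  7.97996761e-05  9.50081428e-01]
 [-1.20030109e-03  9.55200867e-01  2.95955846e-01 -7.39475161e+01]
 [ 0.00000000e+00  0.00000000e+00  0.00000000e+00  1.00000000e+00]]
```

View pics/scene0.png

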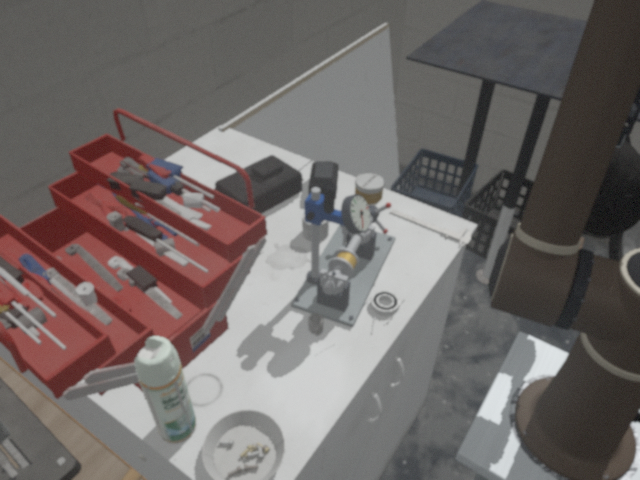

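View pics/top0.png

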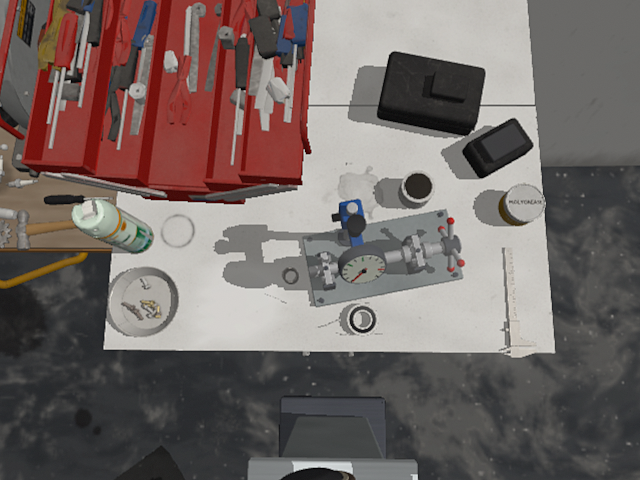

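View pics/wrist0.png

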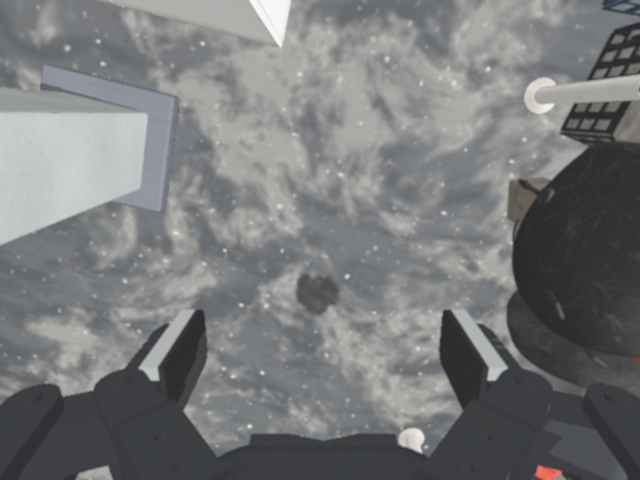

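The top view shows the plate near (305-465, 210-305), the dial at (362,266), the spokes at (452,245), the piston at (417,188) and the bearing at (360,320). I'll zoom in for corners.

```bash
cat > h.py <<'E'
import numpy as np,cv2
from cell import manip
from scipy.spatial.transform import Rotation as R
def ray(c,uv,T=None):
    K=c["intrinsics"];T=c["cam_to_world"] if T is None else T
    d=T[:3,:3]@np.linalg.inv(K)@np.array([uv[0],uv[1],1.]);return T[:3,3],d
def plane(c,uv,z,T=None):
    o,d=ray(c,uv,T);return o+d*(z-o[2])/d[2]
def proj(c,p,T=None):
    T=c["cam_to_world"] if T is None else T
    q=T[:3,:3].T@(np.asarray(p)-T[:3,3]);q=c["intrinsics"]@q;return q[:2]/q[2]
def wT(s,c):
    T=np.eye(4);T[:3,:3]=R.from_quat(s["tool_rot"]).as_matrix();T[:3,3]=s["tcp_pos"];return T@c["T_tool_cam"]
def crop(c,x0,y0,x1,y1,k,name):
    im=c["frame"][y0:y1,x0:x1,::-1];cv2.imwrite("pics/"+name,cv2.resize(im,None,fx=k,fy=k,interpolation=cv2.INTER_CUBIC))
E
python3 - <<'E'
from h import *
im=cv2.imread("pics/top0.png");cv2.imwrite("pics/t0c.png",cv2.resize(im[165:345,270:480],None,fx=3.5,fy=3.3,interpolation=2))
im=cv2.imread("pics/scene0.png");cv2.imwrite("pics/s0c.png",cv2.resize(im[150:340,270:420],None,fx=4,fy=3.1,interpolation=2))
E
```

```text
(no output)
```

View pics/t0c.png

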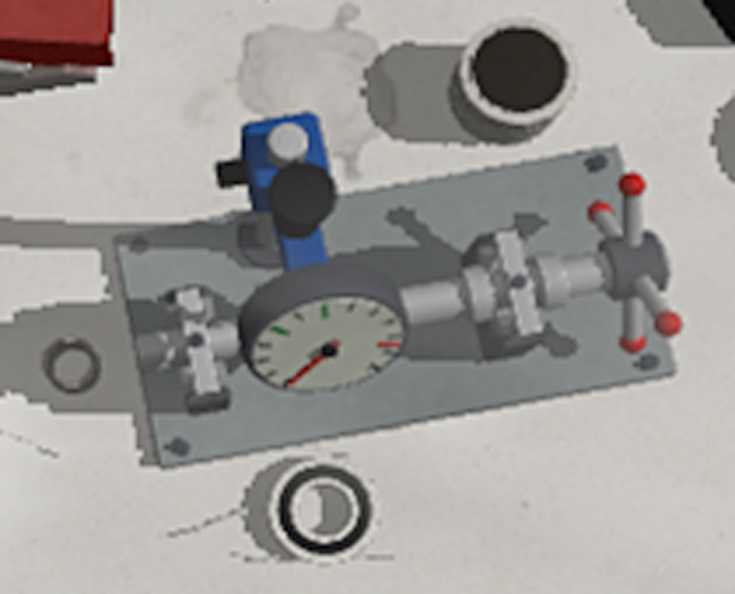

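View pics/s0c.png

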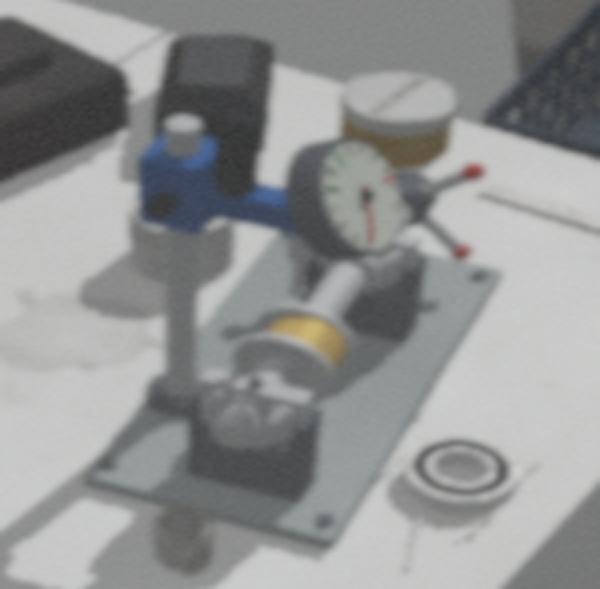

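Run:
```python
from h import *
c=manip.camera("top")
P=[plane(c,(u/3.5+270,v/3.3+165),12)[:2] for u,v in [(114,236),(619,147),(677,372),(160,464)]]
P=np.array(P);print(P)
# fixture coords: TL=x85,y+135 ; TR x85,y-165; BR -60,-165; BL -60,135
F=np.array([[85,135],[85,-165],[-60,-165],[-60,135.]])
a=P-P.mean(0);b=F-F.mean(0)
th=np.arctan2((b[:,0]*a[:,1]-b[:,1]*a[:,0]).sum(),(a*b).sum())
Rm=np.array([[np.cos(th),-np.sin(th)],[np.sin(th),np.cos(th)]])
t=P.mean(0)-Rm@F.mean(0);print("yaw",th,np.degrees(th),"t",t,"res",P-(F@Rm.T+t))
W=lambda x,y,z:np.r_[Rm@[x,y]+t,z]
for n,p in dict(knob=(36,45,295),spoke=(0,-135,85),post=(65,45,260),vb=(0,100,104)).items():
    w=W(*p);q=proj(c,w);print(n,w,q,((q-[270,165])*[3.5,3.3]))
for n,uv,z in (("piston",(518,70),57),("bearing",(325,512),16),("vspring",(72,366),42)):
    print(n,plane(c,(uv[0]/3.5+270,uv[1]/3.3+165),z))
np.savez("fix.npz",th=th,t=t)
```

```text
[[ 577.77495513   60.415644  ]
 [ 634.63637009 -232.32994514]
 [ 495.93896512 -259.43164604]
 [ 439.53574038   32.52232141]]
yaw 0.1922184153932094 11.013303946723395 t [521.83616821 -87.37012519] res [[-1.70577102 -0.96605413]
 [-2.15543259  0.76321222]
 [ 1.47667591  1.36186497]
 [ 2.38452771 -1.15902306]]
knob [548.57648939 -36.32156769 295.        ] [357.57379476 220.53399017] [306.50828165 183.26216755]
spoke [ 547.62615265 -219.88381015   85.        ] [450.7242792  245.71667642] [632.53497719 266.36503219]
post [577.04239208 -30.78149695 260.        ] [352.72167184 207.38649668] [289.52585145 139.87543903]
vb [502.73247603  10.78815997 104.        ] [326.47598259 267.8718716 ] [197.66593905 339.47717627]
piston [ 670.56835503 -167.43841526   57.        ]
bearing [411.81007388 -59.65975059  16.        ]
vspring [494.57641309  80.7425471   42.        ]
```

```bash
cat >> h.py <<'E'
f=np.load("fix.npz");th=float(f["th"]);t=f["t"]
Rz=R.from_euler("z",th).as_matrix()
def W(x,y,z): return Rz@np.array([x,y,z])+np.r_[t,0]
def F(p): return Rz.T@(np.asarray(p)-np.r_[t,0])
RT=Rz@np.array([[0,0,1],[0,1,0],[-1,0,0.]])
def delta(x,y,z):
    "fixture-frame TCP target -> shift, rotvec(deg) in the tool axes"
    s=manip.state();Q=R.from_quat(s["tool_rot"]).as_matrix()
    return np.round(Q.T@(W(x,y,z)-s["tcp_pos"]),1),np.round(np.degrees(R.from_matrix(Q.T@RT).as_rotvec()),2)
def where():
    s=manip.state();print("t",round(s["time_s"],2),"F",np.round(F(s["tcp_pos"]),1),"force",np.round(s["contact_force"],1),"w",round(s["width"],1));return s
E
python3 - <<'E'
from h import *
print(RT.shape,np.linalg.det(RT)); where()
print(delta(36,45,355))
E
```

```text
(3, 3) 0.9999999999999998
t 0.2 F [-468.3 -438.4  241.4] force [-0.2 -0.8  0.6] w 85.3
(array([-112.8, -461.2, -524.9]), array([-1.775e+02, -1.400e-01, -1.000e-02]))
```

Run:
```python
from h import *
s=where();Q=R.from_quat(s["tool_rot"]).as_matrix();print(Q.round(2)); 
for a in (0,1):
    G=RT@R.from_euler("x",180*a,degrees=True).as_matrix()
    print(a,G.round(2),np.degrees(R.from_matrix(Q.T@G).as_rotvec()))
```

```text
t 0.2 F [-468.3 -438.4  241.4] force [-0.2 -0.8  0.6] w 85.3
[[-0.    0.23 -0.97]
 [ 0.   -0.97 -0.23]
 [-1.   -0.   -0.  ]]
0 [[ 0.   -0.19  0.98]
 [ 0.    0.98  0.19]
 [-1.    0.    0.  ]] [-1.77503515e+02 -1.39313665e-01 -9.69910017e-03]
1 [[ 0.    0.19 -0.98]
 [ 0.   -0.98 -0.19]
 [-1.    0.    0.  ]] [ 2.49643007 -0.00626049  0.08992296]
```

Emit:
move_arm([
  [[-10,-18,-20],[-7,0,0]],
  [[-20,-36,-40],[-14,0,0]],
  [[-30,-54,-60],[-21,0,0]],
  [[-40,-72,-80],[-28,0,0]],
  [[-50,-90,-100],[-35,0,0]],
  [[-60,-108,-120],[-42,0,0]],
  [[-70,-126,-140],[-49,0,0]],
  [[-80,-144,-160],[-56,0,0]],
  [[-90,-162,-180],[-63,0,0]],
  [[-100,-180,-200],[-70,0,0]],
  [[-110,-198,-220],[-77,0,0]],
  [[-113,-216,-240],[-84,0,0]],
  [[-113,-234,-260],[-91,0,0]],
], grip=1, squeeze=40)

```text
time_s: 1.28
tcp_pos: [345.0, -318.4, 356.2]
tool_rot: [0.431, 0.56, -0.431, 0.561]
contact_force: [0.5, 0.2, 0.1]
width: 0.1
```

Run:
```python
from h import *
s=where();print(s["q"]);print(delta(36,45,355))
```

```text
t 1.28 F [-217.7 -192.9  356.2] force [0.5 0.2 0.1] w 0.1
[-8.38638619e-01 -9.16738356e-02  1.84539861e+00  8.73541075e-04
  1.38646190e+00 -1.09792770e+00]
(array([   1.4,  269.1, -220.4]), array([-8.617e+01,  1.000e-01, -3.000e-02]))
```

Emit:
move_arm([
  [[0,21,-17],[-7,0,0]],
  [[0,41,-34],[-14,0,0]],
  [[0,62,-51],[-21,0,0]],
  [[0,83,-68],[-28,0,0]],
  [[0,104,-85],[-35,0,0]],
  [[0,124,-102],[-42,0,0]],
  [[0,145,-119],[-49,0,0]],
  [[0,166,-136],[-56,0,0]],
  [[0,187,-153],[-63,0,0]],
  [[0,208,-170],[-70,0,0]],
  [[0,228,-187],[-77,0,0]],
  [[0,250,-204],[-83,0,0]],
  [[1.4,269,-220.4],[-86.2,0.1,0]],
  [[1.4,269,-220.4],[-86.2,0.1,0]],
  [[1.4,269,-220.4],[-86.2,0.1,0]],
])

```text
time_s: 2.53
tcp_pos: [548.6, -35.5, 354.4]
tool_rot: [-0.069, 0.704, 0.069, 0.703]
contact_force: [-0.6, 0.4, -0.6]
width: -0.2
```

```bash
cat > look.py <<'E'
from h import *
import sys
n=sys.argv[1];k=sys.argv[2:] or ["wrist"]
s=where()
for w in k:
    c=manip.camera(w)
    if w=="wrist": cv2.imwrite(f"pics/w{n}.png",c["frame"][:,:,::-1])
    if w=="top": crop(c,270,165,480,345,3.3,f"t{n}.png")
    if w=="scene": crop(c,270,150,420,340,3.1,f"s{n}.png")
E
python3 look.py 1 wrist top; python3 -c "
from h import *
c=manip.camera('wrist');s=manip.state();T=wT(s,c)
for p in [(36,45,295),(65,45,260),(0,-135,85)]: print(p,proj(c,W(*p),T))"
```

```text
t 2.53 F [ 36.2  45.8 354.4] force [-0.6  0.4 -0.6] w -0.2
(36, 45, 295) [325.77348253 272.85610947]
(65, 45, 260) [325.22582459 294.98081307]
(0, -135, 85) [142.07595194 158.27717318]
```

View pics/w1.png

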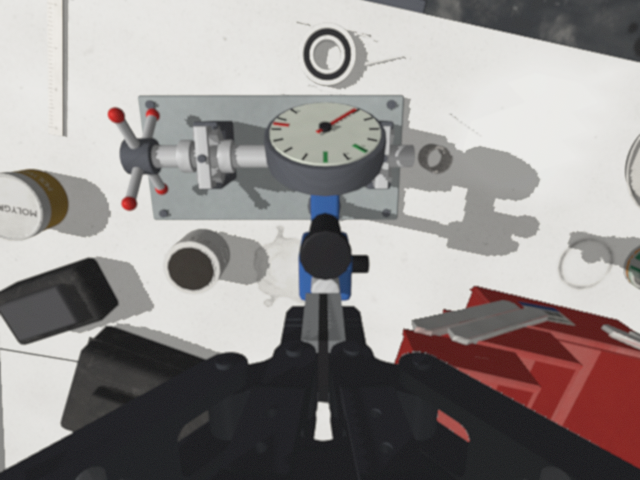

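View pics/t1.png

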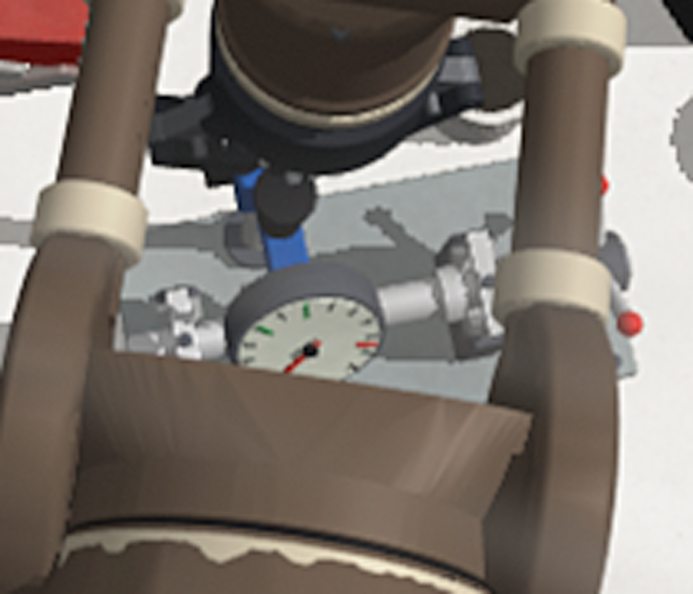

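Run:
```python
from h import *
ct=manip.camera("top");s=manip.state();cw=manip.camera("wrist");T=wT(s,cw)
def tri(r):
    A=0;b=0
    for o,d in r:
        d=d/np.linalg.norm(d);M=np.eye(3)-np.outer(d,d);A=A+M;b=b+M@o
    return np.linalg.solve(A,b)
def mask(im,n):
    m=(im.max(2)<60).astype(np.uint8)*255;cv2.imwrite(n,m)
for uv in [(303,197),(303,193)]:
  p=tri([ray(ct,(uv[0]/3.5+270,uv[1]/3.3+165)),ray(cw,(325,252),T)]);print(F(p))
# post top silver: wrist hidden; dial centre
p=tri([ray(ct,(329/3.5+270,349/3.3+165)),ray(cw,(325,127),T)]);print("dial c",F(p))
crop(cw,260,90,400,310,2.7,"w1c.png")
for z in (250,270,295):
  print(z,F(plane(cw,(325,252),z,T)),F(plane(ct,(303/3.5+270,197/3.3+165),z)))
```

```text
[ 37.23709998  44.56281437 259.31647877]
[ 40.22587642  44.07139703 251.87708351]
dial c [-33.67260253  45.39507653 244.45067027]
250 [ 40.43650678  44.69381873 250.        ] [ 39.1449312   43.65803938 250.        ]
270 [ 33.45539518  44.57102438 270.        ] [ 35.1570378   45.43865465 270.        ]
295 [ 24.72900568  44.41753143 295.        ] [ 30.17217105  47.66442374 295.        ]
```

View pics/w1c.png

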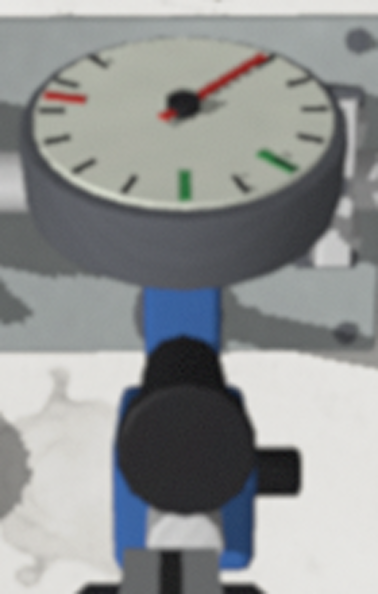

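Run:
```python
from h import *
ct=manip.camera("top");s=manip.state();cw=manip.camera("wrist");T=wT(s,cw);cs=manip.camera("scene")
def tri(r):
    A=0;b=0
    for o,d in r:
        d=d/np.linalg.norm(d);M=np.eye(3)-np.outer(d,d);A=A+M;b=b+M@o
    return np.linalg.solve(A,b)
a=ray(ct,(329/3.5+270,349/3.3+165));b=ray(cw,(328,128.5),T);c=ray(cs,(361.75,213.5))
print("dial",F(tri([a,c])),F(tri([b,c])),F(tri([a,b,c])))
a=ray(ct,(289/3.5+270,140/3.3+165));c=ray(cs,(270+184/4,150+122/3.1));print("post",F(tri([a,c])))
for p in [(36,45,295),(36,45,265),(65,45,260)]: q=proj(cs,W(*p));print(p,q,(q-[270,150])*[4,3.1])
# improved crop
cv2.imwrite("pics/s1c.png",cv2.resize(cs["frame"][170:260,290:400,::-1],None,fx=7,fy=6.5,interpolation=2).clip(0,255))
print(proj(cs,W(36,45,295)))
```

```text
dial [-32.23068356  44.41953061 227.05707853] [-33.67374571  46.33414178 228.7213108 ] [-32.69819608  45.57489956 228.26430981]
post [ 64.35928628  44.53192827 256.00405059]
(36, 45, 295) [329.04163698 176.25497315] [236.16654792  81.39041676]
(36, 45, 265) [328.68565784 189.09495888] [234.74263136 121.19437253]
(65, 45, 260) [314.83254095 187.53899292] [179.3301638  116.37087804]
[329.04163698 176.25497315]
```

View pics/s1c.png

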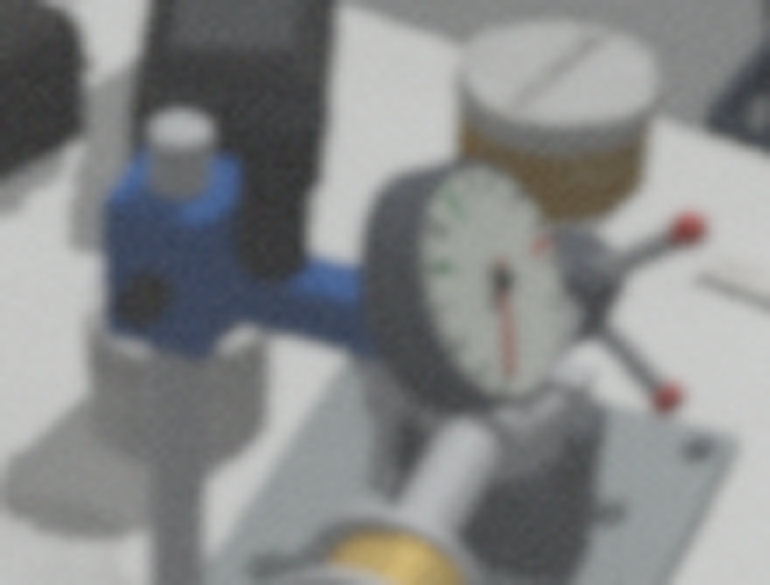

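Run:
```python
from h import *
cs=manip.camera("scene");im=cs["frame"][165:215,305:350,::-1].astype(float)
im=np.clip(im*3-30,0,255).astype(np.uint8)
im=cv2.resize(im,None,fx=14,fy=12,interpolation=2);cv2.imwrite("pics/s1d.png",im)
for z in (255,265,275,285,295): print(z,(proj(cs,W(36,45,z))-[305,165])*[14,12])
```

```text
255 [329.98106738 339.16713673]
265 [331.59920975 289.13950656]
275 [333.23861578 238.45447383]
285 [334.89970739 187.09899466]
295 [336.58291771 135.05967779]
```

View pics/s1d.png

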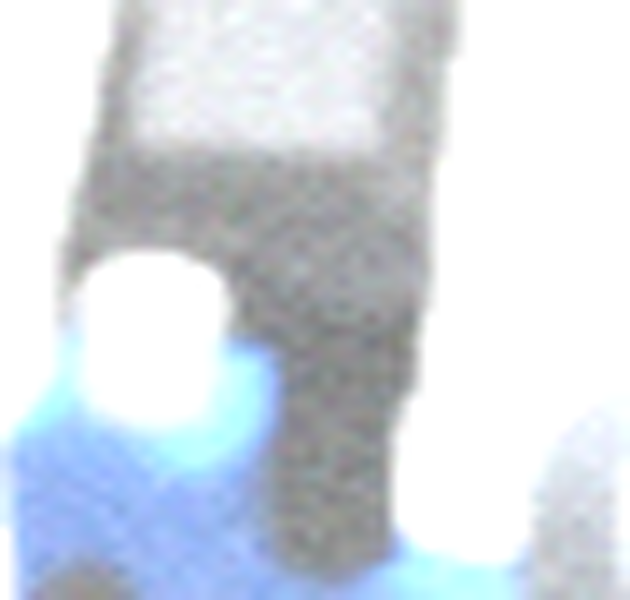

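Emit:
move_arm([
  [[20,-0.5,-1],[0,0,0]],
  [[40,-0.5,-1],[0,0,0]],
  [[55,-0.5,-1],[0,0,0]],
  [[63,-0.5,-1],[0,0,0]],
  [[66,-0.5,-1],[0,0,0]],
  [[68,-0.5,-1],[0,0,0]],
  [[70,-0.5,-1],[0,0,0]],
  [[70,-0.5,-1],[0,0,0]],
])

```text
time_s: 3.65
tcp_pos: [547.9, -37.8, 286.4]
tool_rot: [-0.068, 0.703, 0.068, 0.705]
contact_force: [-0.8, -0.1, 1.5]
width: 0.1
```

```bash
python3 look.py 2 wrist scene
```

```text
t 3.65 F [ 35.   43.7 286.4] force [-0.8 -0.1  1.5] w 0.1
```

View pics/w2.png

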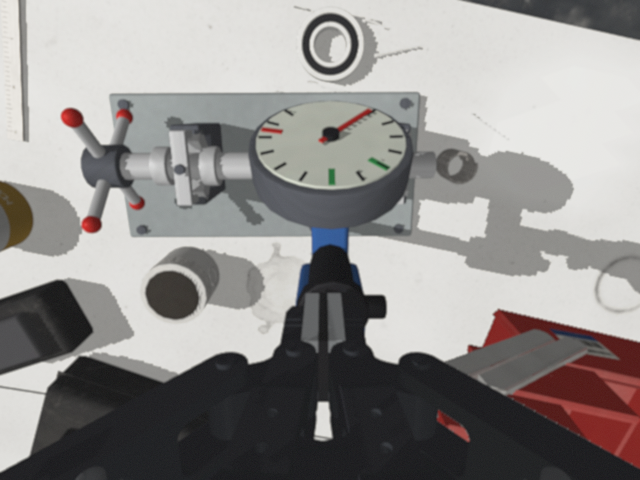

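View pics/s2.png

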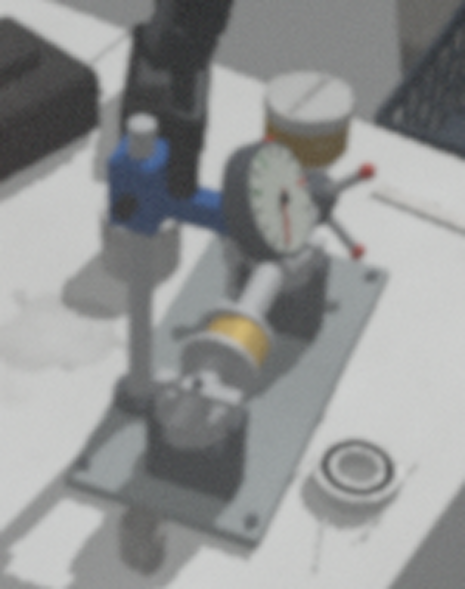

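```bash
cat > dial.py <<'E'
from h import *
def read(c,box,pic=None):
    x0,y0,x1,y1=box;k=4
    im=cv2.resize(np.ascontiguousarray(c["frame"][y0:y1,x0:x1,::-1]),None,fx=k,fy=k,interpolation=cv2.INTER_CUBIC)
    b,g,r=[im[:,:,i].astype(int) for i in range(3)]
    # white face -> ellipse hull
    w=((im.min(2)>130)&(np.abs(r-b)<60)).astype(np.uint8)
    hh,ww=w.shape
    n,l,st,ce=cv2.connectedComponentsWithStats(w)
    cand=[i for i in range(1,n) if st[i,0]>2 and st[i,1]>2 and st[i,0]+st[i,2]<ww-2 and st[i,1]+st[i,3]<hh-2]
    i=max(cand,key=lambda i:st[i,4]);cn,_=cv2.findContours((l==i).astype(np.uint8),0,2)
    hull=cv2.convexHull(np.vstack(cn));face=cv2.fillConvexPoly(np.zeros((hh,ww),np.uint8),hull,1)
    red=((r-np.maximum(g,b)>45)&(face>0)).astype(np.uint8);grn=((g-np.maximum(r,b)>25)&(face>0)).astype(np.uint8)
    blk=((im.max(2)<70)&(face>0)).astype(np.uint8);blk=cv2.erode(blk,np.ones((5,5)))
    def comps(m):
        n,l,s,c=cv2.connectedComponentsWithStats(m);o=sorted(range(1,n),key=lambda i:-s[i,4]);return [(s[i,4],c[i],np.argwhere(l==i)[:,::-1]) for i in o]
    R_,G_,B_=comps(red),comps(grn),comps(blk)
    piv=cv2.minEnclosingCircle(B_[0][2].astype(np.float32))[0];piv=np.array(piv)
    (ex,ey),_,_=cv2.fitEllipse(hull)
    if pic:
        o=im.copy();cv2.circle(o,tuple(int(v) for v in piv),3,(255,0,0),-1)
        for m,cl in ((R_,(255,255,0)),(G_,(255,0,255))):
            for a,q,_ in m[:3]: cv2.circle(o,tuple(int(v) for v in q),3,cl,-1)
        cv2.imwrite("pics/"+pic,o)
    return im,piv,R_,G_,(ex,ey)
def needle(c,box,pic=None):
    im,piv,Rc,Gc,e=read(c,box,pic)
    D=[np.linalg.norm(p-piv,axis=1).min() for a,q,p in Rc]
    nd=[i for i in range(len(Rc)) if D[i]<45 and Rc[i][0]>20]
    mk=[i for i in range(len(Rc)) if i not in nd and Rc[i][0]>20]
    g=[x[1] for x in Gc[:2]];rm=Rc[mk[0]][1]
    # order greens: g1 then g2 then red clockwise
    ang=lambda q:np.arctan2(*(q-piv)[::-1])
    d=lambda a,b:(ang(b)-ang(a))%(2*np.pi)
    if d(g[0],g[1])>np.pi: g=g[::-1]
    out=[]
    for pv in (piv,):
        H=cv2.getPerspectiveTransform(np.float32([pv,g[0],g[1],rm]),np.float32([[0,0]]+[[np.cos(a),np.sin(a)] for a in (1.6,2.4,4.2)]))
        P=np.vstack([Rc[i][2] for i in nd]).astype(np.float32)
        Q=cv2.perspectiveTransform(P[None],H)[0]
        rr=np.hypot(*Q.T);sel=Q[rr>0.45]
        v=sel.mean(0);a=np.arctan2(v[1],v[0]);out.append((a+1.0)%(2*np.pi)-1.0)
    return out[0],rr.max()
E
cat > n.py <<'E'
from dial import *
import sys
n=sys.argv[1];which=sys.argv[2]
s=where();c=manip.camera(which)
box={"wrist":(225,80,445,235),"top":(325,235,400,290)}[which]
if len(sys.argv)>3: box=tuple(map(int,sys.argv[3].split(",")))
try: a=needle(c,box,n+".png");print("needle rad",a,"mm",a[0]/0.2)
except Exception as e: print("ERR",e)
if which=="wrist": cv2.imwrite("pics/full_"+n+".png",c["frame"][:,:,::-1])
E
python3 n.py nw2 wrist
```

```text
t 3.75 F [ 35.4  43.6 286.4] force [-1.1 -0.2  3. ] w -0.2
ERR list index out of range
```

Run:
```python
from dial import *
im=cv2.imread("pics/top0.png")[:,:,::-1]
print(needle({"frame":im},(325,235,400,290),"nt0.png"))
```

```text
(np.float32(0.31306636), np.float32(0.5950945))
```

View pics/nt0.png

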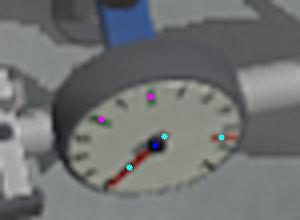

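```bash
cat > dial.py <<'E'
from h import *
def needle(frame,box,pic=None,thr=170):
    x0,y0,x1,y1=box;k=4
    im=cv2.resize(np.ascontiguousarray(frame[y0:y1,x0:x1,::-1]),None,fx=k,fy=k,interpolation=cv2.INTER_CUBIC)
    b,g,r=[im[:,:,i].astype(int) for i in range(3)]
    w=(im.min(2)>thr).astype(np.uint8);hh,ww=w.shape
    n,l,st,ce=cv2.connectedComponentsWithStats(w)
    cand=[i for i in range(1,n) if st[i,0]>2 and st[i,1]>2 and st[i,0]+st[i,2]<ww-2 and st[i,1]+st[i,3]<hh-2]
    i=max(cand,key=lambda i:st[i,4]);cn,_=cv2.findContours((l==i).astype(np.uint8),0,2)
    hull=cv2.convexHull(np.vstack(cn));(ex,ey),(d1,d2),ea=cv2.fitEllipse(hull)
    face=cv2.ellipse(np.zeros((hh,ww),np.uint8),((ex,ey),(d1,d2),ea),1,-1)
    red=((r-np.maximum(g,b)>45)&(face>0)).astype(np.uint8);grn=((g-np.maximum(r,b)>25)&(face>0)).astype(np.uint8)
    t=np.radians(ea);U=np.array([[np.cos(t),np.sin(t)],[-np.sin(t),np.cos(t)]])
    M=U.T@np.diag([2/d1,2/d2])@U
    def comps(m):
        n,l,s,c=cv2.connectedComponentsWithStats(m);o=sorted(range(1,n),key=lambda i:-s[i,4])
        return [(s[i,4],(np.argwhere(l==i)[:,::-1]-[ex,ey])@M.T) for i in o if s[i,4]>12]
    G=[p.mean(0) for a,p in comps(grn)[:2]];Rc=comps(red)
    an=lambda v:np.arctan2(v[1],v[0])
    w2=lambda a:(a+np.pi)%(2*np.pi)-np.pi
    ga=[an(v) for v in G]
    if w2(ga[1]-ga[0])<0: ga=ga[::-1]
    # red mark: component lying near 4.2 and wholly outside r>.55
    base=ga[0]-1.6
    mk=[p for a,p in Rc if abs(w2(an(p.mean(0))-base-4.2))<.35 and np.hypot(*p.T).min()>.5]
    rm=an(mk[0].mean(0)) if mk else None
    offs=[ga[0]-1.6,ga[0]+w2(ga[1]-ga[0])-2.4]+([rm-4.2] if mk else [])
    offs=[offs[0]+w2(o-offs[0]) for o in offs];off=np.mean(offs)
    P=np.vstack([p for a,p in Rc if not(mk and p is mk[0])])
    c0=P.mean(0);_,_,V=np.linalg.svd(P-c0,full_matrices=False);v=V[0]
    if v@c0<0: v=-v
    a=(an(v)-off+1)%(2*np.pi)-1
    if pic:
        o=im.copy();cv2.ellipse(o,((ex,ey),(d1,d2),ea),(255,0,0),1)
        q=np.linalg.inv(M)@np.array([c0,c0+v]).T
        q=(q.T+[ex,ey]).astype(int);cv2.line(o,tuple(map(int,q[0])),tuple(map(int,q[1])),(255,255,0),1);cv2.imwrite("pics/"+pic,o)
    return round(a,3),np.round(np.array(offs)-off,3),(round(ex/k+x0),round(ey/k+y0))
E
sed -i 's/needle(c,box/needle(c["frame"],box/' n.py
python3 - <<'E'
from dial import *
print(needle(cv2.imread("pics/top0.png")[:,:,::-1],(325,235,400,290),"nt0.png",140))
print(needle(cv2.imread("pics/w2.png")[:,:,::-1],(225,80,445,235),"nw2.png"))
print(needle(cv2.imread("pics/w1.png")[:,:,::-1],(225,80,445,235),"nw1.png"))
E
```

```text
Traceback (most recent call last):
  File "dial.py", line 22, in needle
    if w2(ga[1]-ga[0])<0: ga=ga[::-1]
          ~~^^^
IndexError: list index out of range
```

Run:
```python
import cv2
a=cv2.imread("pics/top0.png");b=cv2.imread("pics/w2.png")
for u,v in ((355,262),(370,275),(360,247),(346,272),(382,240),(395,256)): print("top",(u,v),a[v,u])
for u,v in ((300,150),(300,170),(331,176),(378,162),(350,127),(272,131),(200,220),(240,220),(180,180)): print("w",(u,v),b[v,u])
```

```text
top (355, 262) [127 136 134]
top (370, 275) [131 142 141]
top (360, 247) [86 83 83]
top (346, 272) [135 146 143]
top (382, 240) [84 85 83]
top (395, 256) [164 164 165]
w (300, 150) [160 170 169]
w (300, 170) [158 170 166]
w (331, 176) [ 60 110  41]
w (378, 162) [50 74 42]
w (350, 127) [143 152 151]
w (272, 131) [ 54  58 165]
w (200, 220) [157 157 152]
w (240, 220) [156 157 151]
w (180, 180) [196 197 196]
```

```bash
python3 - <<'E'
s=open("dial.py").read()
s=s.replace("w=(im.min(2)>thr).astype(np.uint8);hh,ww=w.shape","m=cv2.medianBlur(im,9).astype(int);w=((m[:,:,2]-m[:,:,0]>3)&(m[:,:,1]-m[:,:,0]>4)&(m.min(2)>90)&(m[:,:,2]-m[:,:,0]<25)).astype(np.uint8);hh,ww=w.shape")
s=s.replace("(g-np.maximum(r,b)>25)","(g-np.maximum(r,b)>14)")
open("dial.py","w").write(s)
E
python3 - <<'E'
from dial import *
for f,b,o in (("top0",(325,235,400,290),"nt0.png"),("w2",(225,80,445,235),"nw2.png"),("w1",(225,80,445,235),"nw1.png")):
  try: print(f,needle(cv2.imread(f"pics/{f}.png")[:,:,::-1],b,o))
  except Exception as e: print(f,repr(e))
E
```

```text
top0 (np.float64(0.015), array([-0.083, -0.004,  0.087]), (363, 269))
w2 (np.float64(0.66), array([-0.082,  0.082]), (331, 145))
w1 (np.float64(0.015), array([-0.145, -0.01 ,  0.155]), (325, 134))
```

View pics/nw2.png

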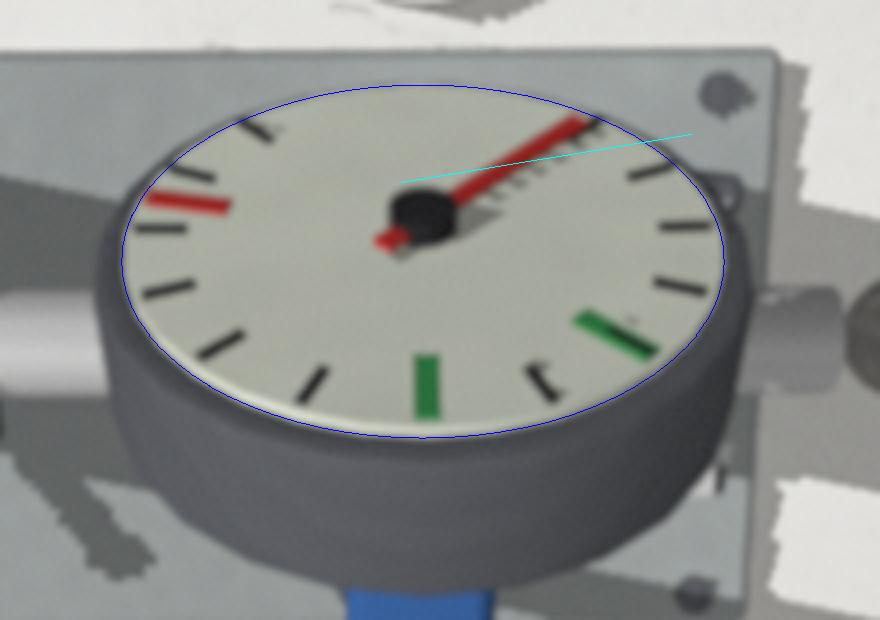

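View pics/nt0.png

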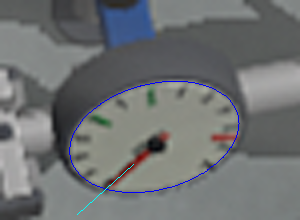

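```bash
sed -i 's/<.35 and np.hypot(\*p.T).min()>.5/<.6 and np.hypot(*p.T).min()>.45/' dial.py
python3 - <<'E'
from dial import *
for f,b,o in (("w2",(225,80,445,235),"nw2.png"),("w1",(225,80,445,235),"nw1.png")):
  print(f,needle(cv2.imread(f"pics/{f}.png")[:,:,::-1],b,o))
E
```

```text
w2 (np.float64(0.018), array([-0.174, -0.009,  0.183]), (331, 145))
w1 (np.float64(0.015), array([-0.145, -0.01 ,  0.155]), (325, 134))
```

Emit:
move_arm([
  [[1,1,0],[0,0,0]],
  [[2,1,0],[0,0,0]],
  [[4,1,0],[0,0,0]],
  [[6,1,0],[0,0,0]],
  [[8,1,0],[0,0,0]],
  [[10,1,0],[0,0,0]],
  [[10,1,0],[0,0,0]],
])

```text
time_s: 4.38
tcp_pos: [548.6, -37.3, 276.7]
tool_rot: [-0.068, 0.702, 0.067, 0.705]
contact_force: [-1.8, -1.9, 1.8]
width: -0.1
```

```bash
python3 n.py nw3 wrist
```

```text
t 4.38 F [ 35.9  44.  276.7] force [-1.8 -1.9  1.8] w -0.1
needle rad (np.float64(0.019), array([-0.175, -0.007,  0.182]), (330, 143)) mm 0.09499999999999999
```

View pics/full_nw3.png

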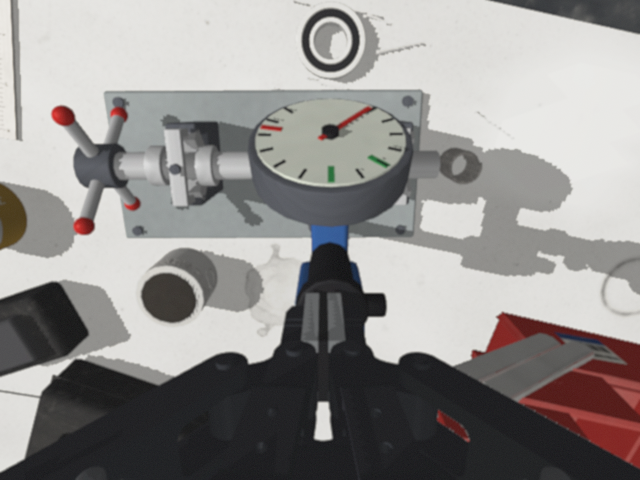

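Emit:
move_arm([
  [[2,1,0],[0,0,0]],
  [[4,1,0],[0,0,0]],
  [[6,1,0],[0,0,0]],
  [[8,1,0],[0,0,0]],
  [[10,1,0],[0,0,0]],
  [[12,1,0],[0,0,0]],
  [[14,1,0],[0,0,0]],
  [[14,1,0],[0,0,0]],
])

```text
time_s: 5.1
tcp_pos: [549.0, -36.8, 262.7]
tool_rot: [-0.069, 0.702, 0.067, 0.706]
contact_force: [-1.1, -1.8, 2.8]
width: -0.4
```

```bash
python3 n.py nw4 wrist
```

```text
t 5.1 F [ 36.3  44.5 262.7] force [-1.1 -1.8  2.8] w -0.4
needle rad (np.float64(0.018), array([-0.175, -0.009,  0.184]), (329, 142)) mm 0.08999999999999998
```

Emit:
move_arm([
  [[2,0.5,0],[0,0,0]],
  [[4,0.5,0],[0,0,0]],
  [[6,0.5,0],[0,0,0]],
  [[8,0.5,0],[0,0,0]],
  [[8,0.5,0],[0,0,0]],
])

```text
time_s: 5.57
tcp_pos: [549.1, -36.4, 255.0]
tool_rot: [-0.069, 0.702, 0.067, 0.706]
contact_force: [-1.9, -3.1, 4.7]
width: 0.2
```

```bash
python3 n.py nw5 wrist
```

```text
t 5.57 F [ 36.5  44.9 255. ] force [-1.9 -3.1  4.7] w 0.2
needle rad (np.float64(0.819), array([-0.176, -0.008,  0.184]), (328, 141)) mm 4.095
```

Emit:
move_arm([
  [[1.5,0,0],[0,0,0]],
  [[3,0,0],[0,0,0]],
  [[4.5,0,0],[0,0,0]],
  [[4.5,0,0],[0,0,0]],
])

```text
time_s: 5.95
tcp_pos: [549.1, -36.4, 251.0]
tool_rot: [-0.069, 0.702, 0.067, 0.706]
contact_force: [-1.1, -1.6, 5.4]
width: 0.2
```

```bash
python3 n.py nw6 wrist
```

```text
t 5.95 F [ 36.5  44.8 251. ] force [-1.1 -1.6  5.4] w 0.2
needle rad (np.float64(1.563), array([-0.159, -0.015,  0.174]), (328, 141)) mm 7.8149999999999995
```

View pics/nw6.png

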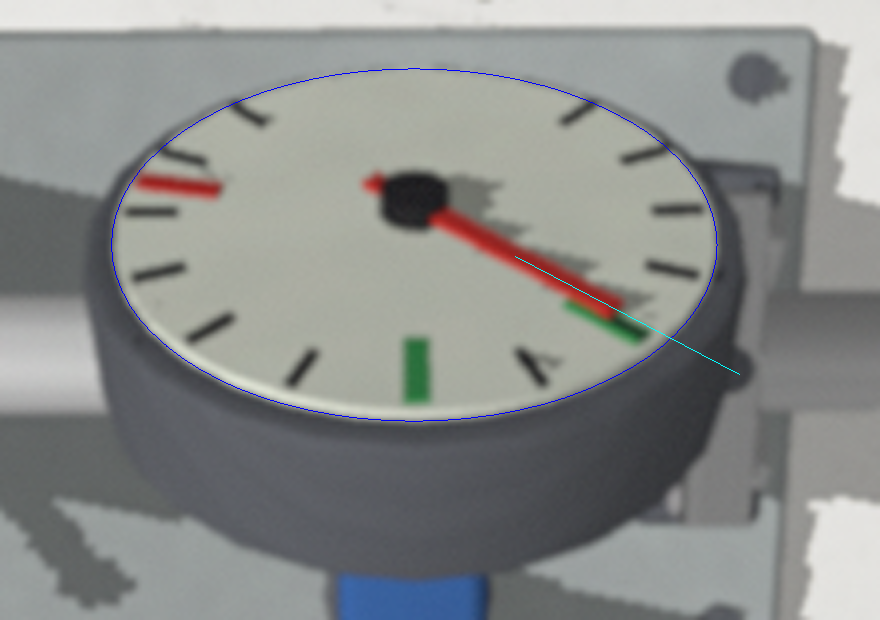

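Emit:
move_arm([
  [[1.2,0,0],[0,0,0]],
  [[2.4,0,0],[0,0,0]],
  [[2.4,0,0],[0,0,0]],
])

```text
time_s: 6.25
tcp_pos: [549.1, -36.3, 249.3]
tool_rot: [-0.069, 0.702, 0.067, 0.706]
contact_force: [-2.8, -2.0, 6.3]
width: -0.3
```

```bash
python3 n.py nw7 wrist
```

```text
t 6.25 F [ 36.5  44.9 249.3] force [-2.8 -2.   6.3] w -0.3
needle rad (np.float64(1.913), array([-0.176, -0.007,  0.183]), (328, 141)) mm 9.565
```

View pics/nw7.png

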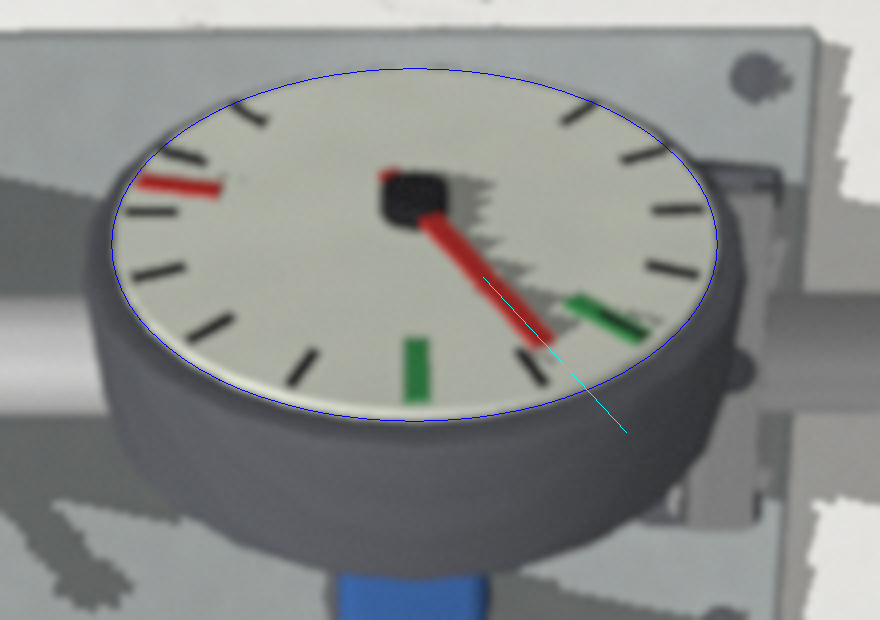

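Emit:
move_arm([
  [[-20,0,0],[0,0,0]],
  [[-55,0,0],[0,0,0]],
  [[-58,-30,-17],[0,0,0]],
  [[-58,-65,-37],[0,0,0]],
  [[-58,-100,-57],[0,0,0]],
  [[-45,-135,-77],[0,0,0]],
  [[-15,-160,-92],[0,0,0]],
  [[20,-175,-101],[0,0,0]],
  [[55,-180,-104],[0,0,0]],
  [[75,-180,-104],[0,0,0]],
  [[75,-180,-104],[0,0,0]],
])

```text
time_s: 7.22
tcp_pos: [477.4, -230.5, 167.8]
tool_rot: [-0.065, 0.705, 0.069, 0.703]
contact_force: [-1.1, 0.8, 0.3]
width: -0.0
```

```bash
python3 n.py nt8 top; python3 look.py 8 wrist top; python3 -c "
from h import *
print(delta(-66,-135,120))"
```

```text
t 7.22 F [ -71.  -132.   167.8] force [-1.1  0.8  0.3] w -0.0
needle rad (np.float64(1.915), array([-0.088,  0.007,  0.082]), (362, 272)) mm 9.575
t 7.27 F [ -69.1 -133.2  170.8] force [1.5 0.6 0.6] w -0.1
(array([55. ,  0.5, -0.2]), array([-0.01,  0.41,  0.22]))
```

View pics/w8.png

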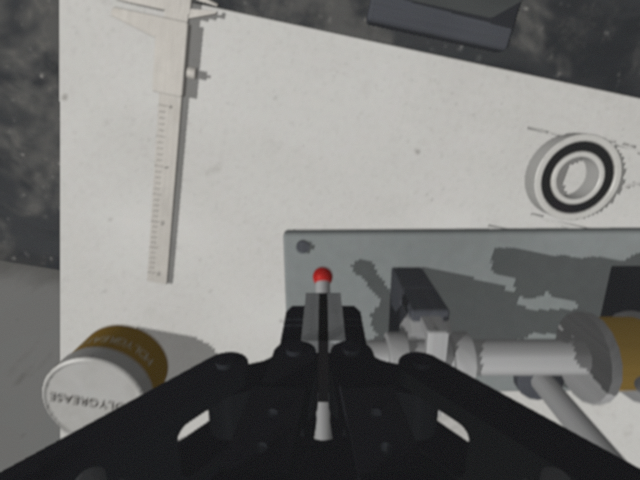

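View pics/t8.png

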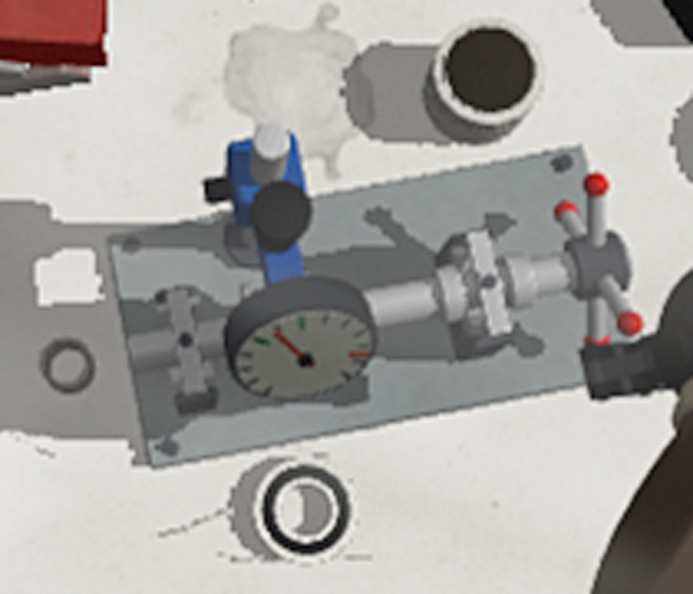

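```bash
python3 -c "
from h import *
s=where();c=manip.camera('wrist');T=wT(s,c)
print(delta(-66,-135,120))
for p in [(-44,-135,129),(-44,-135,41),(44,-135,129),(s['tcp_pos'],)]:
  q=W(*p) if len(p)==3 else RT@[11,0,0]+s['tcp_pos']
  print(p,proj(c,q,T))
ct=manip.camera('top')
for p in [(-44,-135,129),(-44,-135,41),(44,-135,129),(44,-135,41)]: print((proj(ct,W(*p))-[270,165])*3.3)
"
```

```text
t 7.37 F [ -66.2 -135.3  175. ] force [1.3 0.4 0.9] w 0.3
(array([56. ,  1.1, -0.9]), array([0.01, 0.49, 0.32]))
(-44, -135, 129) [325.52392724 322.77758079]
(-44, -135, 41) [325.16861367 259.81423323]
(44, -135, 129) [325.04389203 461.67970246]
(array([ 482.74770856, -232.83285198,  174.996599  ]),) [325.14898409 317.68766827]
[634.5297924  332.52228872]
[596.67034188 351.95118656]
[596.08866302 174.29234179]
[562.19030591 207.04186812]
```

Emit:
move_arm([
  [[20,1,0],[0,0,0]],
  [[40,1,0],[0,0,0]],
  [[54,1,0],[0,0,0]],
  [[56,1,0],[0,0,0]],
  [[56,1,2],[0,0,0]],
  [[56,1,6],[0,0,0]],
  [[56,1,9],[0,0,0]],
  [[56,1,12],[0,0,0]],
  [[56,1,15],[0,0,0]],
  [[56,1,18],[0,0,0]],
  [[56,1,21],[0,0,0]],
  [[56,1,24],[0,0,0]],
  [[56,1,27],[0,0,0]],
  [[56,1,30],[0,0,0]],
  [[56,1,30],[0,0,0]],
])

```text
time_s: 8.72
tcp_pos: [514.9, -226.9, 121.0]
tool_rot: [-0.07, 0.7, 0.066, 0.708]
contact_force: [-0.6, 0.4, 0.9]
width: 0.2
```

```bash
python3 n.py nt9 top; python3 look.py 9 top
```

```text
t 8.72 F [ -33.4 -135.7  121. ] force [-0.6  0.4  0.9] w 0.2
needle rad (np.float64(2.23), array([-0.08 ,  0.008,  0.072]), (362, 272)) mm 11.149999999999999
t 8.77 F [ -33.6 -135.7  121. ] force [-0.8  0.1  0.5] w -0.2
```

View pics/t9.png

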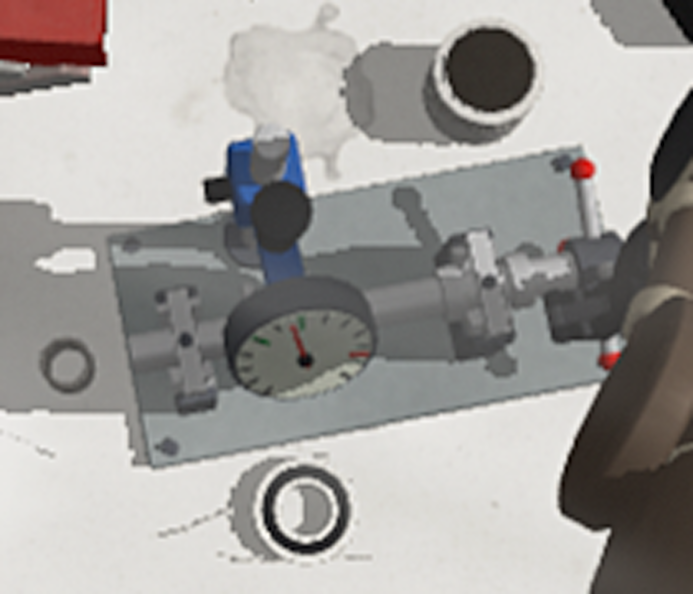

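Emit:
move_arm([
  [[0,0.5,3],[0,0,0]],
  [[0,0.5,6],[0,0,0]],
  [[0,0.5,9],[0,0,0]],
  [[0,0.5,12],[0,0,0]],
  [[0,0.5,15],[0,0,0]],
  [[0,0.5,18],[0,0,0]],
  [[0,0.5,18],[0,0,0]],
])

```text
time_s: 9.4
tcp_pos: [533.2, -223.0, 121.3]
tool_rot: [-0.07, 0.699, 0.066, 0.708]
contact_force: [-0.7, -0.3, -0.6]
width: 0.2
```

```bash
python3 n.py nt10 top
```

```text
t 9.4 F [ -14.8 -135.2  121.3] force [-0.7 -0.3 -0.6] w 0.2
needle rad (np.float64(2.37), array([-0.068, -0.003,  0.071]), (362, 272)) mm 11.85
```

Emit:
move_arm([
  [[0,0,3],[0,0,0]],
  [[0,0,6],[0,0,0]],
  [[0,0,9],[0,0,0]],
  [[0,0,9],[0,0,0]],
])

```text
time_s: 9.78
tcp_pos: [542.7, -221.2, 121.3]
tool_rot: [-0.07, 0.699, 0.066, 0.709]
contact_force: [-0.8, -0.4, -0.2]
width: -0.1
```

```bash
python3 n.py nt11 top;python3 n.py nt11b top
```

```text
t 9.78 F [  -5.1 -135.3  121.3] force [-0.8 -0.4 -0.2] w -0.1
needle rad (np.float64(2.45), array([-0.065, -0.002,  0.067]), (362, 272)) mm 12.25
t 9.83 F [  -5.  -135.3  121.4] force [-1.2 -0.9  1.1] w -0.0
needle rad (np.float64(2.455), array([-0.069,  0.003,  0.067]), (362, 272)) mm 12.275
```

Emit:
move_arm([
  [[0,0,3],[0,0,0]],
  [[0,0,6],[0,0,0]],
  [[0,0,8],[0,0,0]],
  [[0,0,8],[0,0,0]],
])

```text
time_s: 10.22
tcp_pos: [551.3, -219.7, 121.6]
tool_rot: [-0.07, 0.698, 0.066, 0.709]
contact_force: [-0.9, 1.0, 0.5]
width: -0.3
```

```bash
python3 n.py nt12 top;python3 n.py nt12b top
```

```text
t 10.22 F [   3.6 -135.5  121.6] force [-0.9  1.   0.5] w -0.3
needle rad (np.float64(2.419), array([-0.074, -0.004,  0.079]), (362, 272)) mm 12.094999999999999
t 10.27 F [   3.7 -135.5  121.7] force [-0.3  0.   0.7] w -0.2
needle rad (np.float64(2.416), array([-0.075, -0.006,  0.082]), (362, 272)) mm 12.079999999999998
```

Emit:
move_arm([
  [[0,0,3],[0,0,0]],
  [[0,0,6],[0,0,0]],
  [[0,0,8],[0,0,0]],
  [[0,0,8],[0,0,0]],
])

```text
time_s: 10.65
tcp_pos: [560.2, -218.2, 122.1]
tool_rot: [-0.07, 0.697, 0.065, 0.71]
contact_force: [1.1, -0.3, -0.3]
width: 0.1
```

```bash
python3 n.py nt13 top;python3 n.py nt13b top
```

```text
t 10.65 F [  12.7 -135.7  122.1] force [ 1.1 -0.3 -0.3] w 0.1
needle rad (np.float64(2.351), array([-0.083,  0.001,  0.082]), (362, 272)) mm 11.754999999999999
t 10.7 F [  12.6 -135.7  122.1] force [ 0.8  0.3 -0.4] w -0.1
needle rad (np.float64(2.347), array([-0.085,  0.004,  0.082]), (362, 272)) mm 11.735
```

```bash
cat > fit.py <<'E'
import numpy as np
from scipy.optimize import least_squares
th=np.radians([-45,-17.1,2.6,23.5,39,50.5]);r=np.array([9.575,11.15,11.85,12.26,12.09,11.745])
f=lambda p,A:p[0]+A*np.cos(th-p[1])+np.sqrt(27**2-A*A*np.sin(th-p[1])**2)-27-r
s=least_squares(lambda p:f(p,4),[8,.4]);print(s.x[0],np.degrees(s.x[1]),s.fun.round(2))
s=least_squares(lambda p:f(p,p[2]),[8,.4,4]);print(s.x,np.degrees(s.x[1]),s.fun.round(2))
E
python3 fit.py; python3 look.py 13 top wrist; python3 -c "
from h import *
ct=manip.camera('top')
for a in (50.5,-39.5,140.5,-129.5):
  print(a,[((proj(ct,W(r*np.sin(np.radians(a)),-135,85+r*np.cos(np.radians(a))))-[270,165])*3.3).round() for r in (58,)])"
```

```text
8.244550367774366 22.959947764467152 [-0.09  0.03  0.11 -0.02 -0.02 -0.02]
[8.486353   0.42759547 3.71813917] 24.499415797056827 [-0.01  0.    0.05 -0.06 -0.02  0.03]
t 10.75 F [  12.6 -135.7  122.1] force [ 0.3  0.1 -0.1] w -0.1
50.5 [array([593., 176.])]
-39.5 [array([632., 319.])]
140.5 [array([565., 219.])]
-129.5 [array([600., 352.])]
```

View pics/t13.png

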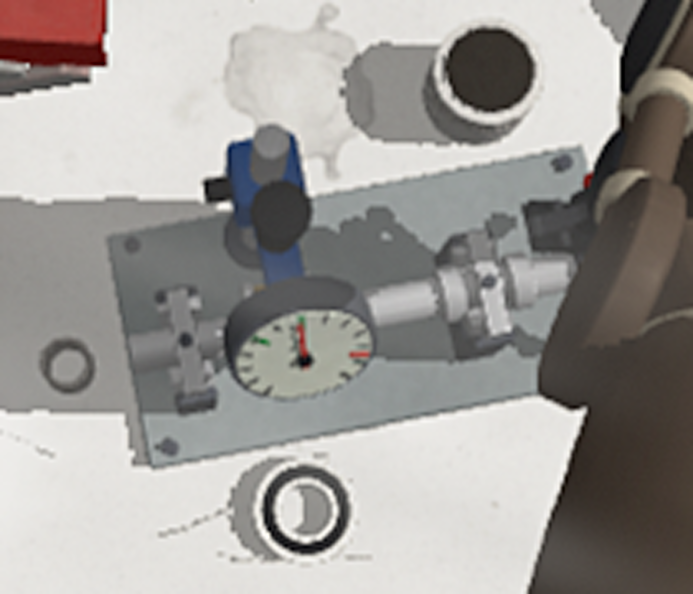

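View pics/w13.png

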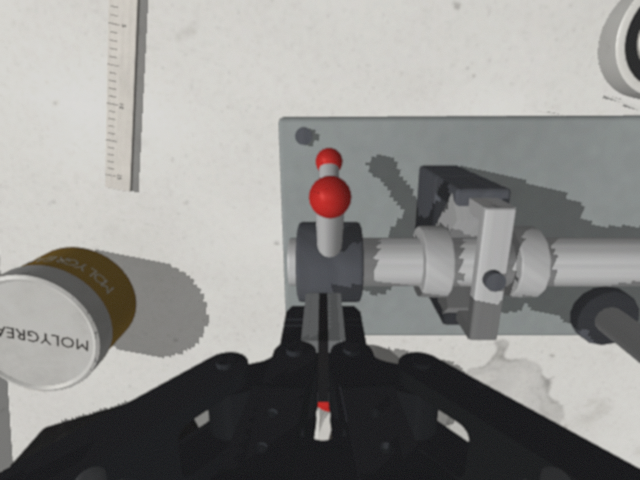

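```bash
python3 -c "
from h import *
print(delta(72,-135,120))"
```

```text
(array([ 3.1,  0.6, 59.8]), array([0.  , 0.97, 0.51]))
```

Emit:
move_arm([
  [[-25,0,-1],[0,0,0]],
  [[-57,0,-1],[0,0,0]],
  [[-60,0,20],[0,1,0.5]],
  [[-60,0.5,50],[0,1,0.5]],
  [[-55,0.5,60],[0,1,0.5]],
  [[-30,0.5,61],[0,1,0.5]],
  [[-5,0.5,61],[0,1,0.5]],
  [[3,0.5,61],[0,1,0.5]],
  [[3,0.5,61],[0,1,0.5]],
])

```text
time_s: 11.65
tcp_pos: [616.3, -204.7, 115.8]
tool_rot: [-0.067, 0.707, 0.069, 0.701]
contact_force: [-0.9, 0.8, 0.4]
width: 0.0
```

```bash
python3 n.py nt14 top; python3 look.py 14 top
```

```text
t 11.65 F [  70.3 -133.2  115.8] force [-0.9  0.8  0.4] w 0.0
needle rad (np.float64(2.349), array([-0.084,  0.002,  0.082]), (362, 272)) mm 11.745000000000001
t 11.7 F [  71.6 -134.2  118. ] force [ 0.4  0.5 -0.4] w -0.2
```

View pics/t14.png

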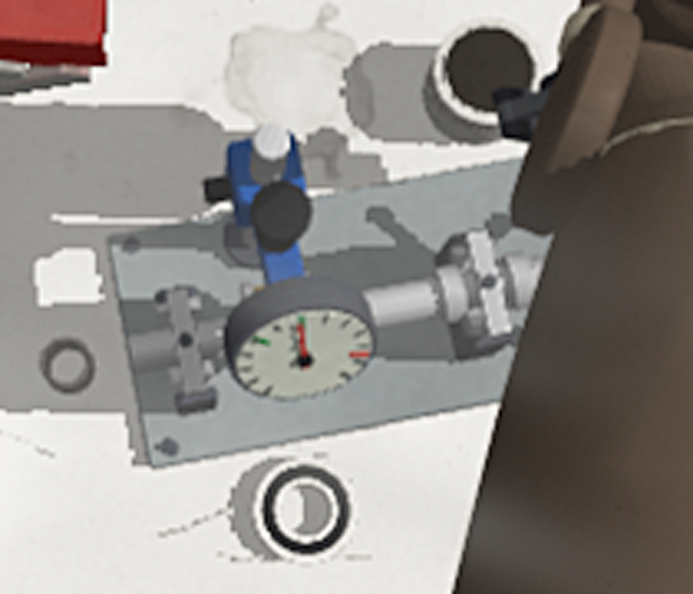

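Emit:
move_arm([
  [[0,0,-3],[0,0,0]],
  [[0,0,-6],[0,0,0]],
  [[0,0,-9],[0,0,0]],
  [[0,0,-12],[0,0,0]],
  [[0,0,-15],[0,0,0]],
  [[0,0,-18],[0,0,0]],
  [[0,0,-20],[0,0,0]],
  [[0,0,-20],[0,0,0]],
])

```text
time_s: 12.42
tcp_pos: [601.0, -210.0, 121.1]
tool_rot: [-0.068, 0.703, 0.067, 0.705]
contact_force: [4.4, 1.4, 1.6]
width: -0.2
```

```bash
python3 n.py nt15 top;python3 n.py nt15 top
```

```text
t 12.42 F [  54.3 -135.5  121.1] force [4.4 1.4 1.6] w -0.2
needle rad (np.float64(2.367), array([-0.081, -0.003,  0.084]), (362, 272)) mm 11.834999999999999
t 12.47 F [  54.2 -135.5  121. ] force [3.3 0.2 1.8] w 0.2
needle rad (np.float64(2.366), array([-0.079, -0.002,  0.081]), (362, 272)) mm 11.83
```

```bash
python3 n.py nw15 wrist; python3 look.py 15 wrist top
python3 - <<'E'
from h import *
c=manip.camera("wrist");s=manip.state()
s13={"tool_rot":np.array([-0.07,0.697,0.065,0.71]),"tcp_pos":W(12.6,-135.7,122.1)}
s13["tool_rot"]/=np.linalg.norm(s13["tool_rot"])
T=wT(s13,c)
print("hub end",[proj(c,W(x,-135,85),T).round(1) for x in (-15,0)])
im=cv2.imread("pics/w13.png").astype(int);m=((im[:,:,2]-np.maximum(im[:,:,0],im[:,:,1]))>60).astype(np.uint8)
n,l,st,ce=cv2.connectedComponentsWithStats(m)
print([(st[i],ce[i].round(1)) for i in range(1,n) if st[i,4]>30])
for a in (-36,-40,-44,-48):
    print(a,[proj(c,W(r*np.sin(np.radians(b)),-135,85+r*np.cos(np.radians(b))),T).round(1) for b in (a,a-90) for r in (58,62)])
E
```

```text
t 12.52 F [  54.1 -135.5  120.8] force [3.1 0.6 2.1] w 0.4
ERR list index out of range
t 12.57 F [  54.1 -135.5  120.7] force [4.5 0.8 1.6] w -0.1
hub end [array([327.2, 231.3]), array([327.1, 263.3])]
[(array([316, 149,  25,  20, 337], dtype=int32), array([327.6, 157.6])), (array([ 309,  177,   41,   41, 1301], dtype=int32), array([328.8, 196.9])), (array([317, 401,  13,  11,  95], dtype=int32), array([323.5, 405.7]))]
-36 [array([327.7, 217.5]), array([327.8, 212.8]), array([327.3, 148.8]), array([327.3, 141.7])]
-40 [array([327.7, 205.6]), array([327.8, 199.8]), array([327.3, 153.2]), array([327.3, 146.5])]
-44 [array([327.7, 194.4]), array([327.8, 187.5]), array([327.2, 158. ]), array([327.2, 151.7])]
-48 [array([327.7, 183.9]), array([327.8, 176.1]), array([327.2, 163. ]), array([327.2, 157.1])]
```

View pics/w15.png

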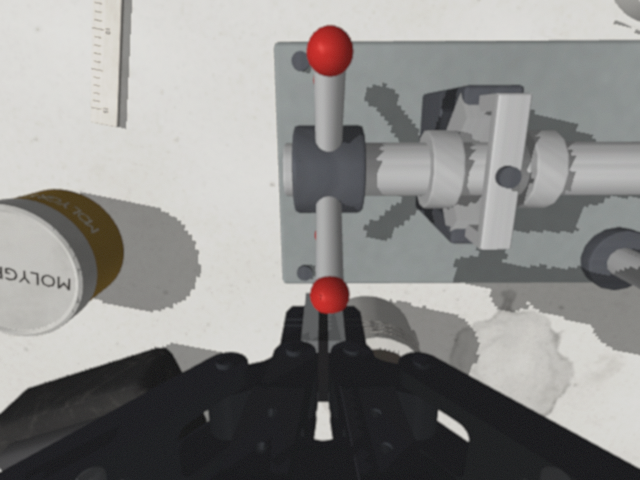

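```bash
cat > ang.py <<'E'
from h import *
from scipy.optimize import least_squares
def angle(c,s,rng=(20,60),name=None):
    "angle of the +x-leaning upper spoke from the two upper balls in the wrist view"
    T=wT(s,c);im=c["frame"].astype(int);m=((im[:,:,0]-np.maximum(im[:,:,1],im[:,:,2]))>60).astype(np.uint8)
    n,l,st,ce=cv2.connectedComponentsWithStats(m)
    B=[(st[i,4],ce[i],st[i]) for i in range(1,n) if st[i,4]>300 and abs(ce[i][0]-328)<25]
    B.sort(key=lambda b:b[1][1]);print([(int(b[0]),b[1].round(1),b[2][2:4]) for b in B])
    up,lo=B[0][1],B[-1][1]
    def f(p):
        a,dx=p;o=[]
        for b,q in ((a,lo),(a-np.pi/2,up)):
            o.append((proj(c,W(58*np.sin(b)+dx,-135,85+58*np.cos(b)),T)-q)[1])
        return o
    r=least_squares(f,[.7,0]);return np.degrees(r.x[0]),r.x[1]
if __name__=="__main__":
    s=where();c=manip.camera("wrist");print("theta,dx",angle(c,s))
E
python3 ang.py
```

```text
t 12.72 F [  54.  -135.4  120.4] force [5.  0.7 2.6] w 0.1
[(1757, array([328.6,  50.7]), array([46, 50], dtype=int32)), (1110, array([328.2, 295.6]), array([37, 36], dtype=int32))]
theta,dx (np.float64(56.76620551653197), np.float64(-7.718843598594923))
```

Run:
```python
from h import *
from scipy.optimize import brentq
c=manip.camera("wrist");s=manip.state();T=wT(s,c)
img=c["frame"];print(img[115:225:3,305].sum(1)//3, )
print(img[115:225:3,352].sum(1)//3)
def hubx(r0,r1,T):
    d=[ray(c,(328,r),T)[1] for r in (r0,r1)];d=[v/np.linalg.norm(v) for v in d];b=d[0]+d[1];o=T[:3,3]
    return F(o+b*(85-o[2])/b[2])
print(hubx(127,212,T))
for th in (35,40,45,50):
  for r in (56,60): print(th,r,[round(proj(c,W(r*np.sin(np.radians(b)),-135,85+r*np.cos(np.radians(b))),T)[1],1) for b in (th,th-90)])
```

```text
[149 148 146 141  62  67  69  69  73  76  77  80  83  84  87  89  89  88
  89  90  89  88  89  87  86  88  87  82  80  79  75  67  63 130 143 142
 142]
[146 145 144 139  44  46  48  48  50  71  74  76  78  81  82  85  87  89
  88  87  88  90  87  86  85  86  83  85  83  79  76  59  58 140 144 145
 144]
[  -1.09939065 -134.14196598   85.        ]
35 56 [np.float64(290.7), np.float64(36.4)]
35 60 [np.float64(301.5), np.float64(22.8)]
40 56 [np.float64(297.4), np.float64(45.1)]
40 60 [np.float64(308.5), np.float64(32.0)]
45 56 [np.float64(302.7), np.float64(55.5)]
45 60 [np.float64(313.8), np.float64(43.2)]
50 56 [np.float64(306.5), np.float64(67.7)]
50 60 [np.float64(317.6), np.float64(56.4)]
```

```bash
sed -i 's/^th=.*/th=np.radians([-45,-16.8,1,15.4,32.7,46,43.3]);r=np.array([9.575,11.15,11.85,12.26,12.09,11.745,11.83])/' fit.py; python3 fit.py
```

```text
8.179432693832744 21.291224932079444 [-0.04  0.06  0.05 -0.1  -0.    0.02  0.02]
[8.19358862 0.37296021 3.98356616] 21.369045842214923 [-0.03  0.06  0.04 -0.11 -0.    0.02  0.02]
```

Emit:
move_arm([
  [[0,0,-3],[0,0,0]],
  [[0,0,-5],[0,0,0]],
  [[0,0,-7],[0,0,0]],
  [[0,0,-9],[0,0,0]],
  [[0,0,-11],[0,0,0]],
  [[0,0,-13],[0,0,0]],
  [[0,0,-15],[0,0,0]],
  [[0,0,-15],[0,0,0]],
])

```text
time_s: 13.48
tcp_pos: [584.4, -212.8, 119.7]
tool_rot: [-0.068, 0.705, 0.068, 0.703]
contact_force: [0.6, -0.1, 0.3]
width: -0.1
```

```bash
cat > ang2.py <<'E'
from h import *
from scipy.optimize import least_squares
s=where();c=manip.camera("wrist");T=wT(s,c);im=c["frame"].astype(int)
cv2.imwrite("pics/ang.png",c["frame"][:,:,::-1])
m=((im[:,:,0]-np.maximum(im[:,:,1],im[:,:,2]))>60).astype(np.uint8)
n,l,st,ce=cv2.connectedComponentsWithStats(m)
B=[(int(st[i,4]),ce[i].round(1),st[i,:4]) for i in range(1,n) if st[i,4]>60];print(B)
for th in (15,18,21,24,27,30,35,40,45): print(th,[round(proj(c,W(55.3*np.sin(np.radians(b))-1.1,-135,85+55.3*np.cos(np.radians(b))),T)[1],1) for b in (th,th-90)])
E
python3 n.py nt16 top;python3 n.py nt16 top; python3 ang2.py
```

```text
t 13.48 F [  37.4 -135.1  119.7] force [ 0.6 -0.1  0.3] w -0.1
needle rad (np.float64(2.457), array([-0.075, -0.011,  0.086]), (362, 272)) mm 12.284999999999998
t 13.53 F [  37.4 -135.1  119.7] force [ 0.2 -0.6  0.4] w 0.3
needle rad (np.float64(2.455), array([-0.076, -0.01 ,  0.085]), (362, 272)) mm 12.275
t 13.58 F [  37.5 -135.1  119.6] force [-0.1  0.4 -0.3] w 0.3
[(1244, array([325.7,  75.9]), array([307,  56,  39,  40], dtype=int32)), (1380, array([326.7, 310.3]), array([306, 290,  43,  42], dtype=int32))]
15 [np.float64(294.2), np.float64(69.9)]
18 [np.float64(301.2), np.float64(71.6)]
21 [np.float64(307.7), np.float64(73.9)]
24 [np.float64(313.7), np.float64(76.7)]
27 [np.float64(319.1), np.float64(80.0)]
30 [np.float64(323.9), np.float64(84.0)]
35 [np.float64(330.8), np.float64(91.8)]
40 [np.float64(336.2), np.float64(101.3)]
45 [np.float64(340.1), np.float64(112.3)]
```

Emit:
move_arm([
  [[0,0,-1],[0,0,0]],
  [[0,0,-1],[0,0,0]],
])

```text
time_s: 13.8
tcp_pos: [583.1, -212.9, 119.3]
tool_rot: [-0.068, 0.705, 0.068, 0.703]
contact_force: [0.9, 0.7, 0.0]
width: -0.1
```

```bash
python3 n.py nt17 top; python3 ang2.py
```

```text
t 13.8 F [  36.2 -135.   119.3] force [0.9 0.7 0. ] w -0.1
needle rad (np.float64(2.455), array([-0.076, -0.01 ,  0.086]), (362, 272)) mm 12.275
t 13.85 F [  36.2 -135.   119.4] force [ 0.  -0.2 -0. ] w -0.0
[(1217, array([325.3,  78.7]), array([306,  59,  39,  39], dtype=int32)), (1392, array([326.4, 311.5]), array([306, 291,  43,  42], dtype=int32))]
15 [np.float64(298.2), np.float64(73.8)]
18 [np.float64(305.2), np.float64(75.6)]
21 [np.float64(311.6), np.float64(77.9)]
24 [np.float64(317.5), np.float64(80.7)]
27 [np.float64(322.9), np.float64(84.1)]
30 [np.float64(327.7), np.float64(88.1)]
35 [np.float64(334.4), np.float64(96.0)]
40 [np.float64(339.7), np.float64(105.6)]
45 [np.float64(343.6), np.float64(116.6)]
```

Emit:
move_arm([
  [[0,0,6],[0,0,0]],
  [[0,0,25],[0,0,0]],
  [[-20,0,35],[0,0,0]],
  [[-60,0,35],[0,0,0]],
  [[-100,0,35],[0,0,0]],
  [[-130,0,35],[0,0,0]],
  [[-140,0,10],[0,0,0]],
  [[-140,0,-20],[0,0,0]],
  [[-140,0,-50],[0,0,0]],
  [[-140,20,-70],[0,0,0]],
  [[-140,40,-70],[0,0,0]],
  [[-140,40,-70],[0,0,0]],
  [[-140,40,-70],[0,0,0]],
])

```text
time_s: 14.98
tcp_pos: [507.1, -186.7, 259.8]
tool_rot: [-0.068, 0.705, 0.068, 0.703]
contact_force: [0.1, 0.3, 0.5]
width: 0.0
```

```bash
python3 look.py 18 wrist top scene;  python3 n.py nt18 top
```

```text
t 14.98 F [-33.4 -94.7 259.8] force [0.1 0.3 0.5] w 0.0
t 15.13 F [-32.7 -95.8 259.8] force [-0.9 -0.3  0.2] w 0.0
needle rad (np.float64(2.453), array([-0.06 , -0.005,  0.065]), (362, 272)) mm 12.264999999999999
```

View pics/w18.png

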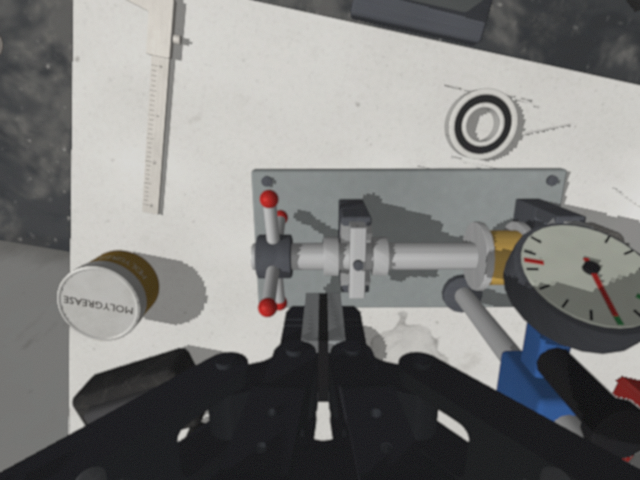

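View pics/t18.png

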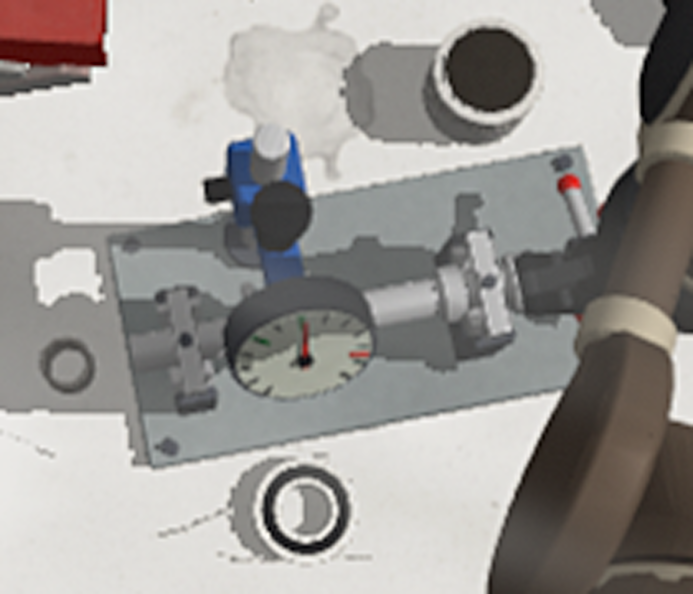

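View pics/s18.png

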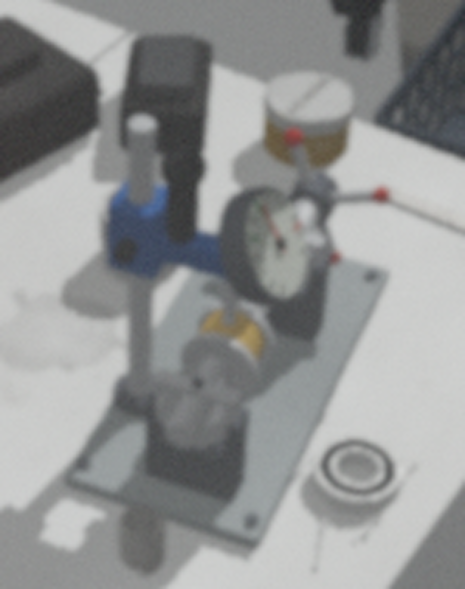

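```bash
python3 -c "
from h import *
print(manip.job_done()); where()"
```

```text
the job is handed in; nothing more can be done
None
the job is handed in; nothing more can be done
```

The job is handed in: the indicator is set on the ring, and the ring's high spot is under the plunger to within a few degrees. It used about 15 s of the 64 s, and the highest wrist force I read was about 6 N.

- **Setting the indicator:** I pressed the knob down with closed fingertips until the needle stood at 1.91 rad (9.6 mm), between the green marks. The wrist and top cameras agreed on this.
- **Finding the high spot:** I swept one spoke from 45° before upright to about 46° past it, reading the dial on the way. The reading peaked at about 12.27 mm and then fell. A fit with the ring's 4 mm offset put the peak at about 21° past upright. I pushed the spoke back there from the other side.
- **Last checks with the arm clear:** The spoke measured 21.2° just before I backed away, and the needle afterwards read 2.45 rad (12.27 mm), the highest value seen. That is slightly past the second green mark, because the ring rose after I set the dial, and well short of the red mark at 4.2 rad. The shaft was still in its V-blocks, and the piston, bearing and valve spring had not visibly moved.

Some measurements disagreed:

- **Knob height:** Before I pressed, the knob top measured about 275 mm, not the 295 mm the task implies for a carriage at 0. I went by contact and the dial instead.
- **Spoke angle:** Angles worked out from the finger position were up to about 5° off those from the camera. I used the camera angles, so the high spot is uncertain by about 2 to 3°.

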